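Log a sample tube and hold it on the touch-start mixer

ROBOT

A 6-joint arm with a two-finger parallel gripper is mounted at the origin on the work surface. World frame = base frame: x ahead of the robot, y to its left, z up, the work surface at z = 0. Lengths are in m, angles in rad, forces in N, time in s.
With the tool pointing down it reaches from about 0.35 to 0.85 m from the base axis. Payload 8.1 kg.
Tool frame: the origin (TCP) lies between the finger pads; the fingertips stand 11 mm ahead of it and the grasp point (between the pads) lies 8 mm behind it (robot.tips_ahead is the distance from the TCP to the fingertips, in m); z points along the fingers, y is the line along which they close (so a half turn about z gives the same grasp; the last joint's range is limited). The gripper opens to 93 mm and grips with 3 to 60 N. Pads are 15 mm wide; open, the fingers measure 128 mm over their backs; the gripper's body (75 mm by 188 mm) begins 65 mm behind the grasp point.
Start: joints at [1.126, 0.13, 1.488, -0, 1.523, -0.085], TCP at [0.211, 0.562, 0.23] pointing down, gripper open.
Joint ranges: [-2.96, 2.96], [-0.89, 2.26], [0.02, 2.5], [-1.34, 4.48], [0, 2.73], [-2.66, 2.66]. Speed limits (rad/s): [2.39, 2.39, 2.79, 3.14, 3.14, 3.14].

INTERFACE

Orientations are given as a rotation vector (axis times angle).
In Python, from plant import robot gives the robot as it stands. The module is installed in compiled form; this text tells all that it offers.
- The arm moves only by the tool move_arm, never from a script. Its argument "deltas" is one flat list of numbers, 7 for each row, row after row: the shift along the tool's x, y, z in m, then the turn, a rotation vector about the tool's x, y, z in rad, then the opening, from 0 (shut) to 1 (fully open). A call has 1 to 12 rows; each row is the pose to reach, as a shift and turn from the pose commanded when the call began, along the tool's axes at that moment; what a row does not reach only later rows make up. A row lasts 1/8 s, in which the tool goes at most 62.5 mm and 10.7 degrees, less where a joint would pass 70% of its speed; a pose out of reach is approached as far as the arm can. A call with a gripper value outside its range is refused whole. The fingers move at their own pace and stop on an object; "squeeze" is the grip in N (left out, the last holds). Time passes only in rows, so rows that repeat a pose let the fingers close. It gives the time, the measured TCP pose, the force, the opening and the grip force at its end, in the units of the state.
- robot.read_state(): the state, without advancing time (a new reading comes with each control period).
- robot.read_camera(name): name is "scene" or "top" or "wrist"; returns (picture, depth): 400x640x3 uint8, red, green, blue; 400x640 float32, m along the optical axis (not along the pixel's ray), 0 where there is no reading.
- robot.camera_model(name): a dict with "K" (3x3 intrinsics, pixels), "k1" (the pictures are not rectified: a ray, as slopes to the right and down, at radius r is drawn at 1 + k1 r^2 times it, then the intrinsics apply), "R" (3x3) and "t" (3): a world point X has camera coordinates R X + t; the wrist camera has in their place "tool_from_camera" (4x4, takes a point from camera to tool coordinates, whose origin is the TCP and whose axes are the flange's). Camera axes: x right, y down, z forward; pixel columns grow to the right and rows downward; lengths in m; the calibration is good to about 2 mm. A picture is of the moment at which its call begins: read the wrist's pose just before it. camera_model takes no time and is no camera call.
- robot.close_job(): hands the job in; it is judged then, once.
Trained networks look in the newest picture that a camera, given by its name, has taken for a name from the list of things; names that differ only in an ending like _2 or _b are one class to them, and where a whole thing is asked for, a point or a joint stands for the part that bears it (a point fixed in the world has none). Each returns a list of dicts, best first, with "confidence" (0 to 1); they miss things now and then, are a little off and sometimes report something else, mostly with a low value. They report only what shows in the picture. A call takes as long as a camera call. They do not tell look-alikes from the thing itself.
- robot.recognise(camera, label): "uv" ([column, row] in pixels, amid what is visible of it).
The state is a dict: "t": time; "q": joint angles; "dq": joint speeds; "joint_torque": joint torques, N m; "tool_pos": TCP position; "orientation": TCP orientation; "force": force on the tool from outside, world axes, zero at the start; "wrist_torque": the same for the moment, N m; "opening": finger opening in m; "gripper_force": force on a finger pad.
Only numpy, scipy, OpenCV 4.12 (cv2) and the standard library are available. Lean on these libraries where they do the work, as an engineer would, in place of code of your own. Each camera call takes 0.05 s, during which the arm holds its last target. There are 200 camera calls.

TASK

Take the one tall screw-cap tube out of the white rack and, keeping it upright, dip its pointed end into the open cup of the code reader, at least half the cup's depth, for one second. Then set the pointed end into the black rubber cup of the mixer and push it down about 6 mm, half of the cup's 12 mm spring travel and never all the way to its stop; keep it pressed there steadily for three seconds and finish still gripping the tube and holding the cup down. Leave the two short tubes, the bottle and the pipette-tip box where they are.

Things in the scene. Friction and masses are not known exactly. Their poses are not given: they have to be found in the camera images.
- rack: white foam rack, a fixed block 135 x 215 x 60 mm (x, y, z) with two rows of three round holes 31.5 mm wide and 45 mm deep (hole floors 15 mm above the bench), centres at x = -32 and +32 mm and y = -70, 0 and +70 mm from its middle. Origin: centre of its underside, on the bench; z up. Of its holes, (-32, -70), (-32, +70) and (+32, 0) each hold one tube, in any order; the other three are empty
- tube: the tall tube: pale plastic, 115 mm high with its cap, 28 mm thick, lower 16 mm tapering to a flat end 12 mm wide; blue screw cap 35 mm wide, the top 20 mm. About 60 g (varies). Origin: centre of the pointed lower end; z runs along the tube to the cap. It stands loose in a rack hole, its top 130 mm above the bench, 30 mm above those of the short tubes; grip the cap from above
- short_tube_a: short tube, leave alone: same shape, width and cap as the tall one but 85 mm high. Origin: centre of its lower end; z up. Stands in the rack
- short_tube_b: another short tube, leave alone, like short_tube_a
- reader: tube-code reader, fixed: dark grey box 110 x 110 mm, 50 mm high, with an open white round cup in the middle of its top. Origin: centre of its underside, on the bench; z up
- reader_rim (a point): centre of the mouth of the reader's cup, 90 mm above the bench; the cup is 60 mm wide outside, 48 mm inside, wall 6 mm, 36 mm deep; z up
- mixer: touch-start tube mixer, fixed: white box 120 x 115 mm, 63 mm high, black knob and switch on its front, a dark collar 68 mm wide on top up to 70 mm, and above that the sprung black rubber cup in the middle. It may stand on either side of the reader. Origin: centre of its underside, on the bench; z up
- cup_floor (a point): centre of the inner floor of the mixer's rubber cup, 91 mm above the bench when not pressed; moves down with the cup. The cup is 52 mm wide outside, 40 mm inside, and its rim is 14 mm above this floor; z up
- mixer_cup (a joint): how far the rubber cup is pressed straight down (m): 0 free, 0.012 at its stop. It springs back; it starts to move at about 3 N and takes 1 N more for each mm (9 N at 6 mm, 15 N at the stop)
- bottle: white-capped pale plastic bottle, leave alone: 66 mm wide, 125 mm high. Origin: centre of its underside; z up. Stands on the bench
- tip_box: blue box of pipette tips, leave alone: 80 x 120 x 53 mm. Origin: centre of its underside; z up. Stands on the bench
Not all that is in view belongs to the job. Leave any brown, red or yellow look-alike of the tube alone.

How it is judged:
On the way, in this order (a step that is already met when the one before it is completed fails the run):
1. the tall tube is lifted clear of the rack in the gripper (z of tube in the frame of rack above 0.065 m and contact force between the fingers and tube above 1 N), for 0.1 s.
2. its pointed end is at least 15 mm deep in the reader's cup, tube upright within 20 degrees, for 0.7 s (z of tube in the frame of reader_rim below -0.015 m and horizontal distance between tube and reader_rim below 0.022 m and angle between tube's own z axis and vertical below 0.35 rad and contact force between the fingers and tube above 1 N), for 0.7 s.
3. the tube's pointed end holds the mixer's cup pressed between 4 and 8 mm for 2.5 s, nothing else pressing it (horizontal distance between tube and cup_floor below 0.018 m and z of tube in the frame of cup_floor below 0.008 m and angle between tube's own z axis and vertical below 0.26 rad and value of joint mixer_cup between 0.004 and 0.008 m and contact force between tube and mixer above 4 N and contact force between each of the arm, the fingers and mixer below 0.5 N and contact force between the fingers and tube above 1 N), for 2.5 s.
At the end, for the whole second after the job is handed in: the gripped tall tube stands in the mixer's cup, end on the cup floor, upright within 15 degrees, and presses it down between 4 and 8 mm (more than 4 N), the robot itself not touching the mixer; this lasts through the last second (all of step 3); the arm keeps its last pose, push and grip.
It fails at once if the mixer's cup is driven to its stop (beyond 11.5 mm) (value of joint mixer_cup above 0.0115 m).
It fails at once if short_tube_a is shifted by more than 20 mm or tipped by more than 20 degrees (distance of short_tube_a from where it was at the start of the episode above 0.02 m or angle between short_tube_a's own z axis and vertical above 0.35 rad).
It fails at once if short_tube_b is shifted by more than 20 mm or tipped by more than 20 degrees (distance of short_tube_b from where it was at the start of the episode above 0.02 m or angle between short_tube_b's own z axis and vertical above 0.35 rad).
It fails at once if bottle is shifted by more than 20 mm or tipped by more than 20 degrees (distance of bottle from where it was at the start of the episode above 0.02 m or angle between bottle's own z axis and vertical above 0.35 rad).
It fails at once if tip_box is shifted by more than 20 mm or tipped by more than 20 degrees (distance of tip_box from where it was at the start of the episode above 0.02 m or angle between tip_box's own z axis and vertical above 0.35 rad).
It also fails if it takes over 64 s, if anything falls off the work surface, if the arm or the gripper's body presses on something with over 40 N, if the wrist force passes 120 N, or if a joint passes its speed limit or range.

## Working session

There is one attempt and no reset: what is moved stays moved. The work goes in short steps, Python scripts to look and compute and a tool call to move; the robot and the scene stay as the last step left them, time stands still between calls to the robot, and variables do not carry over. Pictures are saved under pics/ and viewed, at most 10 in all, crops included, and the job is handed in when it is done.

Besides the shell and the picture viewer there is one more tool, called as a command line: name --argument value ..., lists and objects as JSON in quotes. move_arm: Moves the arm, as the interface text tells. Its arguments: {"type":"object","properties":{"deltas":{"type":"array","items":{"type":"number"}},"squeeze":{"type":"number"}},"required":["deltas"]}

```bash
mkdir -p pics; cat > h.py <<'E'
import numpy as np, cv2
from plant import robot
from scipy.spatial.transform import Rotation as Ro
def unproj(cam,uv,d):
    m=cam if isinstance(cam,dict) else robot.camera_model(cam); K=np.array(m["K"]); k=m["k1"]
    p=np.array([(uv[0]-K[0,2])/K[0,0],(uv[1]-K[1,2])/K[1,1]]); s=p.copy()
    for _ in range(20): s=p/(1+k*(s@s))
    return np.array([s[0],s[1],1])*d
def world(cam,uv,d,st=None):
    m=robot.camera_model(cam); c=unproj(m,uv,d)
    if cam=="wrist":
        T=np.array(m["tool_from_camera"]); return Ro.from_rotvec(st["orientation"]).apply(T[:3,:3]@c+T[:3,3])+np.array(st["tool_pos"])
    return np.array(m["R"]).T@(c-np.array(m["t"]))
def cloud(cam,dep,st=None):
    m=robot.camera_model(cam); K=np.array(m["K"]); k=m["k1"]
    v,u=np.mgrid[:400,:640]; p=np.stack([(u-K[0,2])/K[0,0],(v-K[1,2])/K[1,1]],-1); s=p.copy()
    for _ in range(20): s=p/(1+k*(s**2).sum(-1,keepdims=True))
    c=np.concatenate([s,np.ones_like(s[...,:1])],-1)*dep[...,None]
    if cam=="wrist":
        T=np.array(m["tool_from_camera"]); w=(c@T[:3,:3].T+T[:3,3])@Ro.from_rotvec(st["orientation"]).as_matrix().T+np.array(st["tool_pos"])
    else: w=(c-np.array(m["t"]))@np.array(m["R"])
    w[dep<=0]=np.nan; return w
def save(n,p): cv2.imwrite("pics/"+n,cv2.cvtColor(p,cv2.COLOR_RGB2BGR))
E
python3 - <<'E'
from h import *
np.set_printoptions(precision=4,suppress=True)
print({k:np.round(v,3) for k,v in robot.read_state().items()})
for c in("scene","top"):
    p,d=robot.read_camera(c); save(c+"0.png",p); W=cloud(c,d)
    for l in("tube","rack","reader","mixer","bottle","tip_box"):
        for r in robot.recognise(c,l)[:5]:
            u,v=np.round(r["uv"]).astype(int); print(c,l,u,v,round(r["confidence"],2),W[v,u])
E
```

```text
{'t': np.float64(0.0), 'q': array([ 1.126,  0.131,  1.489,  0.   ,  1.523, -0.085]), 'dq': array([-0.001, -0.001,  0.   , -0.001,  0.   ,  0.   ]), 'joint_torque': array([  0.004, -55.984, -49.177,   0.077,   0.035,  -0.   ]), 'tool_pos': array([0.211, 0.561, 0.229]), 'orientation': array([-0.562, -3.09 ,  0.003]), 'force': array([-0.105,  1.451, -0.879]), 'wrist_torque': array([ 0.024, -0.012, -0.052]), 'gripper_force': np.float64(0.0), 'opening': np.float64(0.093)}
scene tube 148 226 0.98 [ 0.5509 -0.394   0.0891]
scene tube 182 180 0.94 [ 0.3741 -0.3311  0.0854]
scene tube 192 190 0.91 [ 0.4696 -0.3043  0.1091]
scene tube 155 206 0.63 [ 0.4623 -0.3891  0.0782]
scene tube 257 187 0.4 [ 0.4818 -0.1639  0.0996]
scene rack 445 250 0.61 [0.7655 0.1492 0.0707]
scene reader 444 184 0.83 [0.5249 0.3083 0.053 ]
scene mixer 358 205 0.64 [0.5683 0.0495 0.0656]
scene mixer 444 184 0.34 [0.5249 0.3083 0.053 ]
scene bottle 443 247 0.73 [0.7622 0.1455 0.0764]
scene tip_box 349 286 0.6 [ 0.7827 -0.0537  0.0537]
top tube 462 200 0.71 [ 0.543  -0.389   0.1127]
top tube 427 233 0.64 [ 0.4602 -0.2897  0.1309]
top tube 250 136 0.62 [0.7213 0.1604 0.1092]
top tube 459 240 0.55 [ 0.4392 -0.3772  0.1156]
top tube 440 268 0.54 [ 0.3679 -0.326   0.1127]
top rack 396 219 0.88 [ 0.497  -0.2233  0.0529]
top reader 196 223 0.71 [0.497  0.318  0.0578]
top mixer 289 209 0.73 [0.5295 0.0629 0.0911]
top bottle 400 206 0.65 [ 0.5311 -0.2271  0.1001]
top bottle 249 135 0.6 [0.7221 0.1614 0.1202]
top tip_box 328 126 0.69 [ 0.7542 -0.0447  0.0511]
```

View pics/scene0.png

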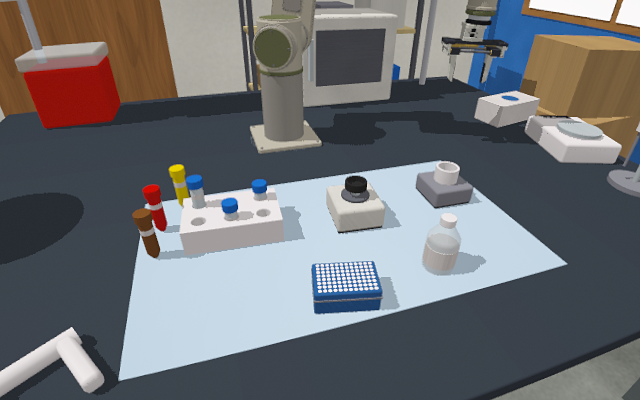

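View pics/top0.png

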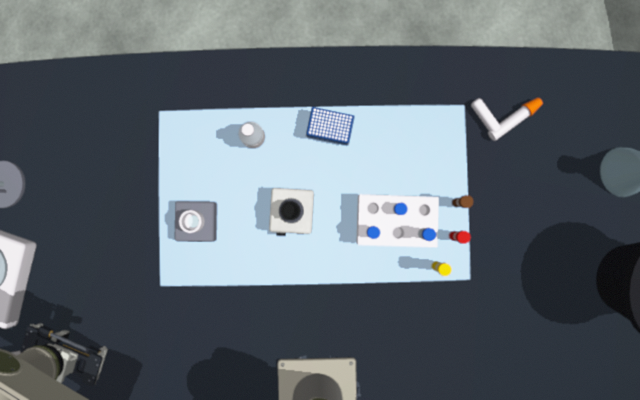

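Scene and top views show the tall blue tube at scene (195,182) / top (428,234), cap top at z=0.131. The things it could be taken for:
- short tubes: top (373,232) and (400,209)
- yellow look-alike: top (443,269)
- red look-alike: top (462,237)
- brown look-alike: top (466,202)

The mixer is at top (290,210) and the reader at top (192,222). I'll choose the tall tube, check it in a crop and measure.

```bash
python3 - <<'E'
from h import *
np.set_printoptions(precision=4,suppress=True)
p,d=robot.read_camera("top"); W=cloud("top",d)
save("crop.png",cv2.resize(p[180:290,340:490],None,fx=5,fy=5,interpolation=cv2.INTER_CUBIC))
hsv=cv2.cvtColor(p,cv2.COLOR_RGB2HSV)
m=(cv2.inRange(hsv,(100,150,80),(125,255,255))>0)&(W[...,2]>.09)
n,L,s,c=cv2.connectedComponentsWithStats(m.astype(np.uint8))
for i in range(1,n):
    if s[i,4]>15:
        w=W[L==i]; z=np.nanmax(w[:,2]); t=w[w[:,2]>z-.008]; print(c[i],s[i,4],z,np.median(t,0),(t.min(0)+t.max(0))/2)
def ring(cx,cy,r,z0,z1):
    k=(abs(W[...,0]-cx)<r)&(abs(W[...,1]-cy)<r)&(W[...,2]>z0)&(W[...,2]<z1)
    t=W[k]; (a,b),rr=cv2.minEnclosingCircle(t[:,:2].astype(np.float32)); print(len(t),t.mean(0),(t.min(0)+t.max(0))/2,a,b,rr)
ring(.5,.32,.06,.082,.098); ring(.53,.065,.06,.098,.113); ring(.53,.065,.02,.08,.096)
R=Ro.from_rotvec(robot.read_state()["orientation"]).as_matrix(); print(R)
k=(abs(W[...,2]-.06)<.005)&(W[...,0]<.65)&(W[...,1]<-.08)&(W[...,1]>-.36); print(cv2.minAreaRect(W[k][:,:2].astype(np.float32)*1000))
E
```

```text
[400.3168 208.3762] 101 0.10864561802509466 [ 0.5259 -0.2269  0.1023] [ 0.5246 -0.2264  0.1047]
[373.0189 232.0377] 106 0.10748509059493337 [ 0.4647 -0.1544  0.1012] [ 0.465  -0.1547  0.1035]
[428.5082 234.0328] 122 0.13545964873441896 [ 0.4575 -0.2925  0.1303] [ 0.4576 -0.2945  0.1315]
170 [0.5033 0.3255 0.0892] [0.5028 0.3266 0.0897] 0.5030282139778137 0.3267101049423218 0.03006267361342907
116 [0.5275 0.0585 0.1045] [0.5253 0.0584 0.105 ] 0.5251312851905823 0.059217266738414764 0.02559341862797737
148 [0.5262 0.0616 0.0911] [0.5268 0.062  0.0901] 0.5254976153373718 0.06037650257349014 0.019593972712755203
[[-0.936   0.3521  0.    ]
 [ 0.3521  0.936   0.    ]
 [-0.      0.     -1.    ]]
((461.9750061035156, -228.20797729492188), (219.56539916992188, 194.16085815429688), 86.80718231201172)
```

View pics/crop.png

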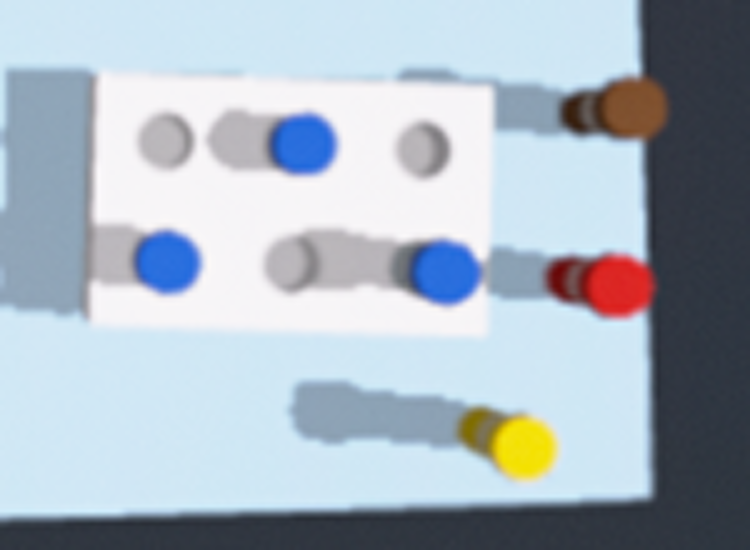

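The crop confirms it: the blue cap at the lower right of the rack (crop 445,272) is the taller one. I'm going above it by way of mid-bench.

move_arm --deltas '[-0.06,-0.043,-0.02,0,0,0,1,-0.11,-0.08,-0.02,0,0,0,1,-0.16,-0.115,-0.02,0,0,0,1,-0.21,-0.15,-0.02,0,0,0,1,-0.26,-0.185,-0.02,0,0,0,1,-0.31,-0.22,-0.02,0,0,0,1,-0.35,-0.254,-0.02,0,0,0,1,-0.375,-0.31,-0.02,0,0,0,0.85,-0.4,-0.36,-0.02,0,0,0,0.75,-0.42,-0.42,-0.02,0,0,0,0.7,-0.44,-0.48,-0.02,0,0,0,0.65,-0.46,-0.53,-0.02,0,0,0,0.65]' --squeeze 20

```text
t: 2.25
tool_pos: [0.4548, -0.0986, 0.25]
orientation: [0.563, 3.09, -0.0]
force: [0.7, -1.0, -0.1]
opening: 0.0609
gripper_force: 0.0
```

```bash
cat > to.py <<'E'
import sys
from h import *
s=robot.read_state(); R=Ro.from_rotvec(s["orientation"]).as_matrix()
print("t",s["t"],"pos",np.round(s["tool_pos"],4),"Rz",np.round(R[:,2],3),"Ry",np.round(R[:,1],3),"open",s["opening"],"gf",s["gripper_force"],"F",np.round(s["force"],2),"q",np.round(s["q"],2))
if len(sys.argv)>3: print("local",np.round(R.T@(np.array(sys.argv[1:4],float)-s["tool_pos"]),4))
E
python3 to.py .4575 -.2935 .25
```

```text
t 2.25 pos [ 0.4548 -0.0986  0.25  ] Rz [ 0.001 -0.    -1.   ] Ry [0.353 0.936 0.   ] open 0.060933471854970854 gf 0.0 F [ 0.7  -0.97 -0.08] q [-0.32 -0.25  1.82 -0.    1.57 -1.53]
local [-7.130e-02 -1.814e-01  1.000e-04]
```

move_arm --deltas '[-0.018,-0.045,0,0,0,0,0.65,-0.036,-0.09,0,0,0,0,0.65,-0.054,-0.135,0,0,0,0,0.65,-0.071,-0.181,0,0,0,0,0.65,-0.071,-0.181,0,0,0,0,0.65,-0.071,-0.181,0,0,0,0,0.65]'

```text
t: 3.0
tool_pos: [0.4578, -0.2905, 0.2495]
orientation: [-0.563, -3.09, -0.001]
force: [-0.3, -0.3, 0.7]
opening: 0.0606
gripper_force: 0.0
```

```bash
python3 - <<'E'
from h import *
np.set_printoptions(precision=4,suppress=True)
s=robot.read_state(); p,d=robot.read_camera("wrist"); W=cloud("wrist",d,s); save("w1.png",p)
hsv=cv2.cvtColor(p,cv2.COLOR_RGB2HSV)
m=(cv2.inRange(hsv,(100,150,60),(125,255,255))>0)&(W[...,2]>.07)
n,L,S,c=cv2.connectedComponentsWithStats(m.astype(np.uint8))
for i in range(1,n):
    if S[i,4]>60:
        w=W[L==i]; z=np.nanpercentile(w[:,2],95); t=w[abs(w[:,2]-z)<.004]; print(c[i],S[i],z,t.mean(0),(t.min(0)+t.max(0))/2,t.max(0)-t.min(0))
E
python3 to.py .4575 -.2935 .114
```

```text
[448.8467 144.6022] [430 129  38  33 998] 0.1016244845602539 [ 0.4635 -0.1587  0.1005] [ 0.4636 -0.1583  0.1003] [0.0329 0.0336 0.005 ]
[317.6293 192.6794] [ 301  174   34   38 1017] 0.13164911987468456 [ 0.4555 -0.2967  0.1305] [ 0.4559 -0.2967  0.1303] [0.0327 0.0325 0.0051]
[397.2126 219.8116] [381 204  33  33 828] 0.10153429818212159 [ 0.5229 -0.2311  0.1004] [ 0.5238 -0.2312  0.1   ] [0.0341 0.0322 0.0048]
t 3.05 pos [ 0.458  -0.29    0.2496] Rz [ 0.     0.001 -1.   ] Ry [0.352 0.936 0.   ] open 0.0600041601356499 gf 0.0 F [ 0.57 -0.19  0.03] q [-0.66 -0.03  1.62  0.    1.55 -1.87]
local [-0.0008 -0.0035  0.1356]
```

View pics/w1.png

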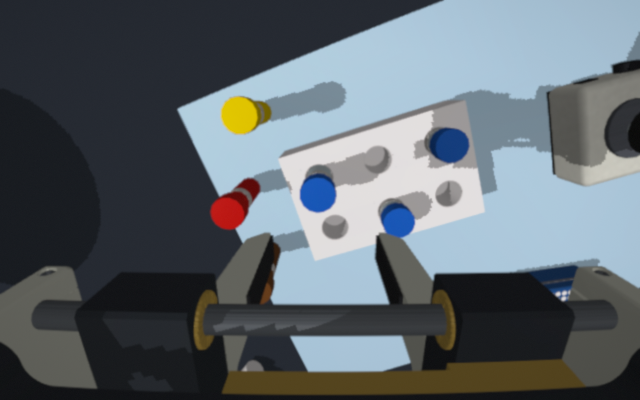

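The wrist view shows the tall cap at (318,193), with z=0.131 as it must be, and nothing in the fingers' way. I'll descend and check.

move_arm --deltas '[0,-0.005,0.04,0,0,0,0.65,0,-0.005,0.08,0,0,0,0.65,0,-0.005,0.11,0,0,0,0.65,0,-0.005,0.135,0,0,0,0.65,0,-0.005,0.135,0,0,0,0.65,0,-0.005,0.135,0,0,0,0.65]'

```text
t: 3.8
tool_pos: [0.4569, -0.2952, 0.116]
orientation: [0.56, 3.09, -0.001]
force: [-0.4, -0.3, -0.0]
opening: 0.0605
gripper_force: 0.0
```

```bash
python3 to.py .456 -.2965 .114
```

```text
t 3.8 pos [ 0.4569 -0.2952  0.116 ] Rz [ 0.001 -0.001 -1.   ] Ry [ 0.351  0.936 -0.   ] open 0.060507698686426664 gf 0.0 F [-0.4  -0.26 -0.02] q [-0.67  0.06  1.77  0.    1.31 -1.88]
local [ 0.0004 -0.0015  0.002 ]
```

move_arm --deltas '[0,-0.001,0.001,0,0,0,0.3,0,-0.001,0.001,0,0,0,0.2,0,-0.001,0.001,0,0,0,0.2,0,-0.001,0.001,0,0,0,0.2,0,-0.001,0.001,0,0,0,0.2,0,-0.001,-0.03,0,0,0,0.2,0,-0.001,-0.06,0,0,0,0.2,0,-0.001,-0.09,0,0,0,0.2,0,-0.001,-0.12,0,0,0,0.2,0,-0.001,-0.14,0,0,0,0.2,0,-0.001,-0.14,0,0,0,0.2,0,-0.001,-0.14,0,0,0,0.2]' --squeeze 40

```text
t: 5.3
tool_pos: [0.4553, -0.2961, 0.2531]
orientation: [-0.562, -3.089, -0.001]
force: [0.0, -0.2, -0.7]
opening: 0.0343
gripper_force: 40.0
```

```bash
python3 to.py .503 .3265 .255; python3 - <<'E'
from h import *
s=robot.read_state(); p,d=robot.read_camera("scene"); W=cloud("scene",d)
tp=np.array(s["tool_pos"])
k=(np.hypot(W[...,0]-tp[0],W[...,1]-tp[1])<.035)&(W[...,2]>.10)&(W[...,2]<tp[2]-.02)
t=W[k]
for z in np.arange(.1,.26,.01):
    q=t[(t[:,2]>=z)&(t[:,2]<z+.01)]
    if len(q): print(round(z,3),len(q),q.mean(0).round(4),q.min(0).round(4))
save("s1.png",cv2.resize(p[80:280,90:390],None,fx=2.6,fy=2.6))
E
```

```text
t 5.3 pos [ 0.4553 -0.2961  0.2531] Rz [-0.002  0.001 -1.   ] Ry [0.352 0.936 0.001] open 0.034252120371426574 gf 39.99979913234711 F [ 0.05 -0.17 -0.74] q [-0.67 -0.03  1.61 -0.    1.56 -1.88]
local [ 0.1746  0.5995 -0.0012]
0.15 10 [ 0.4619 -0.2959  0.1573] [ 0.4555 -0.3035  0.1538]
0.16 31 [ 0.4656 -0.2963  0.165 ] [ 0.4589 -0.3082  0.1604]
0.17 61 [ 0.4674 -0.2966  0.1751] [ 0.4581 -0.3113  0.17  ]
0.18 60 [ 0.4673 -0.2966  0.1851] [ 0.4582 -0.3111  0.1804]
0.19 65 [ 0.4669 -0.2966  0.1952] [ 0.4562 -0.3116  0.1901]
0.2 58 [ 0.4675 -0.2968  0.2052] [ 0.4599 -0.3096  0.2003]
0.21 61 [ 0.4673 -0.2959  0.2151] [ 0.4584 -0.3096  0.2101]
0.22 60 [ 0.4675 -0.2961  0.2252] [ 0.4575 -0.3096  0.2201]
0.23 19 [ 0.4682 -0.2963  0.2315] [ 0.4649 -0.3079  0.23  ]
```

View pics/s1.png

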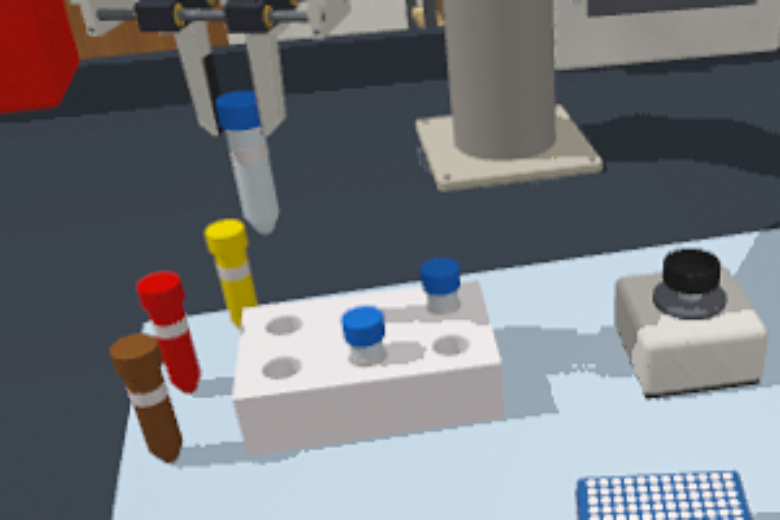

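The tube hangs upright in the fingers (picture 250,160), with its tip at about 0.153 (TCP minus 0.100). Off to the reader.

move_arm --deltas '[0.009,0.03,0,0,0,0,0.2,0.024,0.085,0,0,0,0,0.2,0.041,0.14,0,0,0,0,0.2,0.057,0.195,0,0,0,0,0.2,0.073,0.25,0,0,0,0,0.2,0.089,0.305,0,0,0,0,0.2,0.105,0.36,0,0,0,0,0.2,0.121,0.415,0,0,0,0,0.2,0.137,0.47,0,0,0,0,0.2,0.153,0.525,0,0,0,0,0.2,0.168,0.575,0,0,0,0,0.2,0.1745,0.5995,0,0,0,0,0.2]'

```text
t: 6.85
tool_pos: [0.5023, 0.3285, 0.2524]
orientation: [-0.558, -3.089, 0.002]
force: [-0.0, -0.7, -1.1]
opening: 0.0344
gripper_force: 40.0
```

move_arm --deltas '[0,0,0,0,0,0,0.2,0,0,0,0,0,0,0.2,0,0,0,0,0,0,0.2]'

```text
t: 7.22
tool_pos: [0.5036, 0.3249, 0.2544]
orientation: [-0.564, -3.09, 0.001]
force: [1.1, -0.5, -1.3]
opening: 0.0341
gripper_force: 40.0
```

```bash
python3 - <<'E'
from h import *
np.set_printoptions(precision=4,suppress=True)
s=robot.read_state(); p,d=robot.read_camera("wrist"); W=cloud("wrist",d,s); save("w2.png",p)
k=(abs(W[...,2]-.09)<.006)&(np.hypot(W[...,0]-.503,W[...,1]-.3265)<.045)
t=W[k];print(len(t),t.mean(0),(t.min(0)+t.max(0))/2,t.max(0)-t.min(0),cv2.minEnclosingCircle(t[:,:2].astype(np.float32)))
E
python3 to.py .503 .3265 .165
```

```text
750 [0.4952 0.3284 0.0898] [0.5012 0.3257 0.0883] [0.0578 0.0592 0.0086] ((0.5015595555305481, 0.32586923241615295), 0.02982921153306961)
t 7.275 pos [0.5037 0.325  0.2546] Rz [-0. -0. -1.] Ry [ 0.353  0.935 -0.   ] open 0.03391361410558784 gf 39.99974012374878 F [-0.34  0.26 -1.23] q [ 0.49  0.12  1.45 -0.    1.57 -0.72]
local [0.0012 0.0012 0.0896]
```

View pics/w2.png

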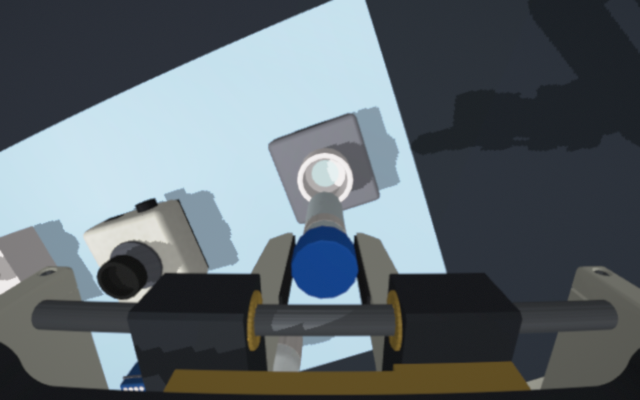

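The reader cup at (326,177) is centred under the tool to within 2 mm. Dipping 22 mm for 1.1 s, then back up.

move_arm --deltas '[0.001,0.001,0.03,0,0,0,0.2,0.001,0.001,0.06,0,0,0,0.2,0.001,0.001,0.08,0,0,0,0.2,0.001,0.001,0.087,0,0,0,0.2,0.001,0.001,0.087,0,0,0,0.2,0.001,0.001,0.087,0,0,0,0.2,0.001,0.001,0.087,0,0,0,0.2,0.001,0.001,0.087,0,0,0,0.2,0.001,0.001,0.087,0,0,0,0.2,0.001,0.001,0.087,0,0,0,0.2,0.001,0.001,0.087,0,0,0,0.2,0.001,0.001,0.087,0,0,0,0.2]'

```text
t: 8.78
tool_pos: [0.5029, 0.3274, 0.1676]
orientation: [-0.562, -3.091, 0.0]
force: [0.0, -0.8, -1.0]
opening: 0.0339
gripper_force: 40.0
```

```bash
python3 - <<'E'
from h import *
p,d=robot.read_camera("scene"); save("s2.png",cv2.resize(p[120:230,300:500],None,fx=3.5,fy=3.5))
E
python3 to.py .526 .06 .255
```

```text
t 8.825 pos [0.5029 0.3274 0.1676] Rz [-0. -0. -1.] Ry [ 0.352  0.936 -0.   ] open 0.03430829081460365 gf 39.9998277425766 F [-0.31  0.5  -0.08] q [ 0.49  0.17  1.56  0.    1.41 -0.72]
local [-0.1157 -0.2421 -0.0874]
```

View pics/s2.png

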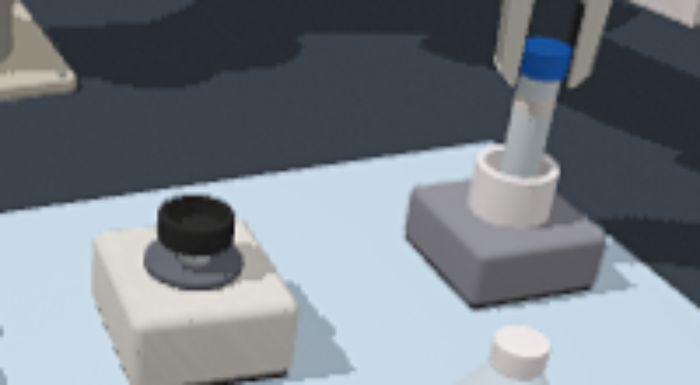

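The tube stands upright in the reader's cup. I'll add a short hold, then lift and go to above the mixer.

move_arm --deltas '[0,0,0,0,0,0,0.2,0,0,0,0,0,0,0.2,0,0,-0.03,0,0,0,0.2,0,0,-0.06,0,0,0,0.2,0,0,-0.085,0,0,0,0.2,-0.02,-0.04,-0.087,0,0,0,0.2,-0.04,-0.085,-0.087,0,0,0,0.2,-0.06,-0.13,-0.087,0,0,0,0.2,-0.082,-0.175,-0.087,0,0,0,0.2,-0.102,-0.215,-0.087,0,0,0,0.2,-0.1157,-0.242,-0.087,0,0,0,0.2,-0.1157,-0.242,-0.087,0,0,0,0.2]'

```text
t: 10.32
tool_pos: [0.5262, 0.0582, 0.2547]
orientation: [0.567, 3.09, -0.0]
force: [-0.2, 0.0, 0.1]
opening: 0.0346
gripper_force: 40.0
```

move_arm --deltas '[0,0,0,0,0,0,0.2,0,0,0,0,0,0,0.2]'

```text
t: 10.58
tool_pos: [0.5259, 0.0612, 0.2546]
orientation: [-0.56, -3.091, -0.0]
force: [0.4, 0.6, 0.3]
opening: 0.0343
gripper_force: 40.0
```

```bash
python3 - <<'E'
from h import *
np.set_printoptions(precision=4,suppress=True)
s=robot.read_state(); p,d=robot.read_camera("wrist"); W=cloud("wrist",d,s); save("w3.png",p)
r=np.hypot(W[...,0]-.526,W[...,1]-.06)
k=(abs(W[...,2]-.105)<.006)&(r<.035); t=W[k];print(len(t),t.mean(0),(t.min(0)+t.max(0))/2,t.max(0)-t.min(0),cv2.minEnclosingCircle(t[:,:2].astype(np.float32)))
k=(abs(W[...,2]-.091)<.004)&(r<.025); t=W[k];print(len(t),t.mean(0),(t.min(0)+t.max(0))/2)
E
python3 to.py .526 .06 .205
```

```text
643 [0.5183 0.0606 0.1048] [0.5236 0.0586 0.1034] [0.0473 0.0511 0.0087] ((0.525452196598053, 0.05868466570973396), 0.02581668645143509)
854 [0.5241 0.0592 0.0916] [0.5238 0.0614 0.0914]
t 10.625 pos [0.5259 0.0612 0.2546] Rz [-0.  0. -1.] Ry [0.351 0.936 0.   ] open 0.03434533851837882 gf 39.99978303909302 F [-0.31  0.14 -0.47] q [ 0.02 -0.07  1.65  0.    1.56 -1.19]
local [-0.0005 -0.0011  0.0496]
```

View pics/w3.png

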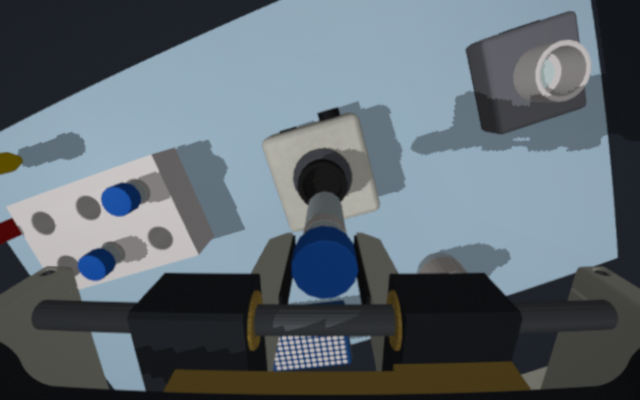

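The mixer cup at (322,181) is within 2.5 mm of the tool axis. I'll descend to just above its floor.

move_arm --deltas '[0,-0.002,0.02,0,0,0,0.2,0,-0.002,0.04,0,0,0,0.2,0,-0.002,0.053,0,0,0,0.2,0,-0.002,0.06,0,0,0,0.2,0,-0.002,0.06,0,0,0,0.2,0,-0.002,0.06,0,0,0,0.2]'

```text
t: 11.38
tool_pos: [0.5258, 0.0583, 0.1953]
orientation: [0.562, 3.09, 0.0]
force: [0.3, -0.3, -0.3]
opening: 0.0342
gripper_force: 40.0
```

```bash
cat > f.py <<'E'
from h import *
F=[];P=[]
for _ in range(6):
    robot.read_camera("scene"); s=robot.read_state(); F.append(s["force"]); P.append(s["tool_pos"])
print("t",s["t"],"F",np.mean(F,0).round(2),np.std(F,0).round(2),"P",np.mean(P,0).round(4))
E
python3 f.py; python3 to.py .525 .059 .185
```

```text
t 11.675 F [-0.08  0.39 -0.85] [0.27 0.5  0.17] P [0.5257 0.0583 0.1953]
t 11.675 pos [0.5255 0.0583 0.195 ] Rz [ 0.001 -0.    -1.   ] Ry [0.352 0.936 0.   ] open 0.034201833737548704 gf 39.999738335609436 F [ 0.06 -0.33 -0.82] q [ 0.01 -0.04  1.73 -0.    1.45 -1.2 ]
local [0.0008 0.0005 0.01  ]
```

move_arm --deltas '[0,0,0.002,0,0,0,0.2,0,0,0.004,0,0,0,0.2,0,0,0.005,0,0,0,0.2,0,0,0.006,0,0,0,0.2,0,0,0.007,0,0,0,0.2,0,0,0.007,0,0,0,0.2,0,0,0.007,0,0,0,0.2]'

```text
t: 12.55
tool_pos: [0.5255, 0.0582, 0.1879]
orientation: [0.562, 3.09, 0.0]
force: [0.1, -0.5, 5.0]
opening: 0.0344
gripper_force: 40.0
```

```bash
python3 f.py
```

```text
t 12.85 F [-0.29 -0.62  4.58] [0.34 0.36 0.27] P [0.5255 0.0583 0.1878]
```

The push is 5.4 N net, so about 2.4 mm, as expected. 3.5 mm more.

move_arm --deltas '[0,0,0.001,0,0,0,0.2,0,0,0.002,0,0,0,0.2,0,0,0.003,0,0,0,0.2,0,0,0.0035,0,0,0,0.2,0,0,0.0035,0,0,0,0.2,0,0,0.0035,0,0,0,0.2]'

```text
t: 13.6
tool_pos: [0.5257, 0.0582, 0.1847]
orientation: [0.562, 3.09, 0.0]
force: [-1.3, -1.0, 7.8]
opening: 0.0336
gripper_force: 40.0
```

```bash
python3 f.py; python3 - <<'E'
from h import *
p,d=robot.read_camera("scene"); save("s3.png",cv2.resize(p[100:240,290:430],None,fx=4,fy=4))
s=robot.read_state(); W=cloud("scene",d); r=np.hypot(W[...,0]-.5255,W[...,1]-.059)
k=(r<.035)&(W[...,2]>.09)&(W[...,2]<.108); print(W[k][:,2].max(),np.percentile(W[k&(r>.02)][:,2],95))
E
```

```text
t 13.9 F [-0.66 -0.62  7.49] [0.41 0.47 0.31] P [0.5257 0.0582 0.1847]
0.10799363487019564 0.10203018621926516
```

View pics/s3.png

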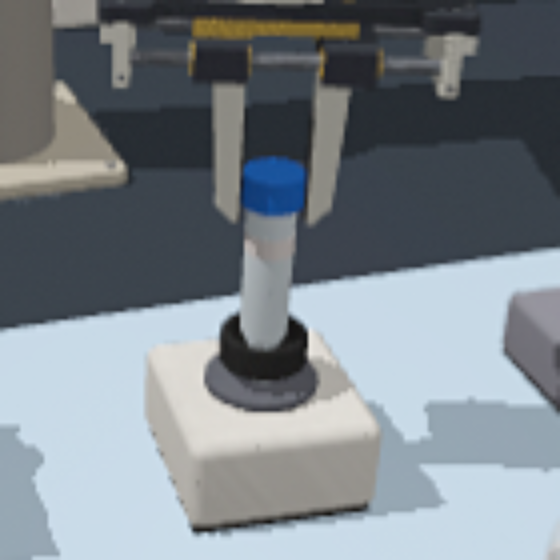

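The tube stands upright in the mixer cup, pressed about 5.4 mm (8.35 N net). I'll trim by 0.5 mm and hold.

move_arm --deltas '[0,0,0.0005,0,0,0,0.2,0,0,0.0005,0,0,0,0.2,0,0,0.0005,0,0,0,0.2,0,0,0.0005,0,0,0,0.2,0,0,0.0005,0,0,0,0.2,0,0,0.0005,0,0,0,0.2,0,0,0.0005,0,0,0,0.2,0,0,0.0005,0,0,0,0.2,0,0,0.0005,0,0,0,0.2,0,0,0.0005,0,0,0,0.2,0,0,0.0005,0,0,0,0.2,0,0,0.0005,0,0,0,0.2]'

```text
t: 15.45
tool_pos: [0.5257, 0.0582, 0.1843]
orientation: [0.562, 3.09, 0.0]
force: [-1.5, -0.3, 7.3]
opening: 0.0345
gripper_force: 40.0
```

move_arm --deltas '[0,0,0,0,0,0,0.2,0,0,0,0,0,0,0.2,0,0,0,0,0,0,0.2,0,0,0,0,0,0,0.2,0,0,0,0,0,0,0.2,0,0,0,0,0,0,0.2,0,0,0,0,0,0,0.2,0,0,0,0,0,0,0.2,0,0,0,0,0,0,0.2,0,0,0,0,0,0,0.2,0,0,0,0,0,0,0.2,0,0,0,0,0,0,0.2]'

```text
t: 16.95
tool_pos: [0.5257, 0.0582, 0.1843]
orientation: [0.562, 3.09, 0.0]
force: [-0.2, -1.6, 7.4]
opening: 0.0346
gripper_force: 40.0
```

move_arm --deltas '[0,0,0,0,0,0,0.2,0,0,0,0,0,0,0.2,0,0,0,0,0,0,0.2,0,0,0,0,0,0,0.2,0,0,0,0,0,0,0.2,0,0,0,0,0,0,0.2,0,0,0,0,0,0,0.2,0,0,0,0,0,0,0.2]'

```text
t: 17.95
tool_pos: [0.5257, 0.0582, 0.1843]
orientation: [0.562, 3.09, 0.0]
force: [-1.4, -2.1, 8.5]
opening: 0.0343
gripper_force: 40.0
```

```bash
python3 f.py; python3 to.py
```

```text
t 18.25 F [-1.45 -0.68  8.12] [0.45 0.51 0.71] P [0.5257 0.0582 0.1843]
t 18.25 pos [0.5257 0.0582 0.1843] Rz [ 0.001 -0.    -1.   ] Ry [0.352 0.936 0.   ] open 0.034079242711574156 gf 40.00207543373108 F [-0.87 -1.    7.36] q [ 0.01 -0.04  1.74 -0.    1.43 -1.2 ]
```

Held steadily for over 4 s at about 9 N (about 6 mm). Handing in.

```bash
python3 -c "
from plant import robot
print(robot.close_job())"
```

```text
the job is handed in; nothing more can be done
None
```

I lifted the tall tube from the rack, dipped it upright about 22 mm into the reader's cup for just over a second, then pressed it about 6 mm (about 9 N, by wrist force) into the mixer's cup for over 4 s, and handed in at 18 s still gripping and pressing; no verdict was returned.

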